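# Undo the left-hand gate screw and feed the top blank to the marking bed

### The arm

A 6-joint arm with a two-finger parallel gripper is mounted at the origin on the work surface. World frame = base frame: x ahead of the robot, y to its left, z up, the work surface at z = 0. Lengths are in mm, angles in degrees, forces in N, time in s.
With the tool pointing down it reaches from about 350 to 850 mm from the base axis. Payload 8.1 kg.
Tool frame: the origin (TCP) lies midway between the tips of the shut fingers; the grasp point (between the pads) lies 19 mm behind it; z points along the fingers, y is the direction in which the jaws open and shut (so a half turn about z gives the same grasp; the last joint's range is limited). The gripper opens to 85 mm and grips with 20 to 120 N. Pads are 22 mm wide; open, the fingers measure 114 mm over their backs; the gripper's body (76 mm by 85 mm) begins 54 mm behind the grasp point. The pads swing forward as they close: fully open they stand 13 mm farther back than shut.
Start: joints at [68.675, 7.471, 85.268, -0, 87.261, -4.893], TCP at [169.709, 575.503, 231.292] pointing down, gripper open.
Joint ranges: [-169.43, 169.43], [-51.17, 129.36], [1.28, 143.12], [-76.62, 256.62], [0, 156.53], [-152.29, 152.29]. Speed limits (degrees/s): [136.94, 136.94, 159.86, 180, 180, 180].

### API

Orientations are given as [roll, pitch, yaw] about the fixed x, y, z axes, in that order (R = Rz(yaw) Ry(pitch) Rx(roll)).
In Python, from bench import r gives the robot as it stands.
- The arm moves only by the tool carry_out, never from a script. Its argument "increments" is a list of rows, each a list of 3 entries, a list of its own where there are three numbers: the shift along the tool's x, y, z in m, then the turn, a rotation vector about the tool's x, y, z in rad, then the closure, from 0 (fully open) to 1 (shut). A call has 1 to 12 rows; each row shifts and turns the pose as measured when the row begins, along the tool's axes as they then stand; what a row does not reach is not made up. A row lasts 1/10 s, in which the tool goes at most 50 mm and 8.59 degrees, less where a joint would pass 70% of its speed; a pose out of reach is approached as far as the arm can. A call with a gripper value outside its range is refused whole. The fingers move at their own pace and stop on an object; "newtons" is the grip in N (left out, the last holds). Time passes only in rows, so rows that do not move let the fingers close. It gives the time, the measured TCP pose, the force and the opening at its end, in the units of the state.
- r.sense(): the state, without advancing time (a new reading comes with each control period).
- r.snapshot(name): name is "side" or "top" or "wrist"; returns a dict with "image" (420x560x3 uint8, blue, green, red), "vertical_fov" (degrees; the focal length in pixels is half the picture's height over the tangent of half this angle, whatever the lens; pixels are square), "cx", "cy" (the principal point, pixels), "rvec" (rotation vector, rad) and "tvec" (3), from world to camera coordinates, as OpenCV has them. Camera axes: x right, y down, z forward; pixel columns grow to the right and rows downward; lengths in mm; the calibration is good to about 2 mm. The wrist camera is an equidistant fisheye: a pixel r from the principal point sees the ray r / f radians off the axis. A picture is of the moment at which its call begins. There is no depth.
- r.hand_in(): hands the job in, once; it reports no verdict.
The state is a dict: "time": time; "joint_pos": joint angles; "qd": joint speeds; "joint_efforts": joint torques, N m; "tool_pos": TCP position; "tcp_rot": TCP orientation; "ft_force": force on the tool from outside, world axes, zero at the start; "wrist_torque": the same for the moment, N m; "finger_gap": finger opening in mm.
Only numpy, scipy, OpenCV 4.12 (cv2) and the standard library are available. Lean on these libraries where they do the work, as an engineer would, in place of code of your own. Each camera call takes 0.05 s, during which the arm holds its last target.

### The job

Feed the next blank at the laser-marking station: put the finished white seal that was left on the bed into the small blue tray beside the station, and free the stack, which is locked in by a blue gate on a left-hand screw, by pushing its red crank handle round clockwise (seen from above; never anticlockwise onto its tight stop) until the gate is well clear of the orange top blank. Then slide the orange blank, without lifting it, sideways off the stack under the gate and along the bed until it is fully home against the yellow end stop. Leave the two grey blanks below where they lie, leave the gate open, and do not disturb anything else on the bench.

Things in the scene. Friction and masses are not known exactly. Their poses are not given: they have to be found in the camera images.
- station: fixed feed station, origin on the table (z = 0), axes turn with it. Along its y: stack of three blanks centred at y = -65 mm, 6 mm gap, grey bed (top 31 mm high, y -19 to 80), yellow end stop. Lane centre x = 0; white side rails 38 mm high, inner faces x = +-51.5 mm. Behind the stack (-y end, y below -105) it is open above 26 mm height, so the top blank's rear edge can be pushed towards +y
- crank (a joint): crank angle on the left-hand screw, rad: 0 = tight on its stop, grows turning CLOCKWISE seen from above (loosening), upper stop 5.6. At value q the crank points along 4.8 - q, measured anticlockwise from station +x. Each rad lifts gate and crank 2.5 mm; the gate clears the top blank above 3.2 rad. Stays where left; needs about 4 N at the handle
- screw_axis (a point): vertical axis of the screw, at station x = 90, y = -19 mm, where it leaves its white nut block (46 x 50 mm, 58 mm high)
- stop_face (a point): middle of the yellow end stop's face, at station x = 0, y = 80 mm; the stop's top is 49 mm above the table
- crank_grip (a point): red upright crank handle, 20 mm diameter, 46 mm tall; point on its axis 20 mm below its top, 120 mm above the table at crank 0 (plus 2.5 mm per rad). Its axis is 55 mm from the screw axis. It stands on a steel crank arm 16 mm wide whose top lies 26 mm below this point
- gate_foot (a point): middle of the lower edge of the blue gate blade (station x 14 to 48 mm, 8 mm thick), 34 mm above the table at crank 0; it hangs just in front (+y) of the top blank and blocks it while lower than 42 mm. The blue bar that carries it runs to the screw, 62 to 72 mm high at crank 0. The lane at x below 10 mm is clear of the gate
- blank_center (a point): centre (half-way up) of the orange top blank, plate 100 (station x) x 80 (station y) x 10 mm, 0.2 kg, axes as the station. On the stack its centre is 37 mm and its top 42 mm above the table; home on the bed its centre is at station y = 40 mm, 36 mm high
- second_center (a point): centre of the second blank, grey, same size, top 32 mm above the table; must stay
- third_center (a point): centre of the lowest blank, grey, same size, top 22 mm above the table; must stay
- marked_center (a point): centre (half-way up) of the finished white seal, cylinder 26 mm diameter, 24 mm tall, 30 g, standing on the bed in the blank's way (underside 31 mm, top 55 mm high); room for fingers on either side in station x above the rails
- tray: fixed small blue open tray, outside 120 x 120 x 35 mm, walls 4 mm, floor about 4 mm above the table; origin at the centre of its underside
- jar: bystander: jar 56 mm diameter, 80 mm tall; origin centre of underside
- mug: bystander: blue mug 72 mm diameter plus handle, 85 mm tall; origin centre of underside
- tin: bystander: can 66 mm diameter, 70 mm tall; origin centre of underside
- spray: bystander: bottle with red cap 54 mm diameter, 155 mm tall; origin centre of underside
- driver: bystander: screwdriver 170 mm long lying on the table
- mouse: bystander: black computer mouse 62 x 100 x 34 mm; origin centre of underside
- seal0: bystander: white plastic disc 30 mm diameter, 12 mm tall, on the table
- seal1: bystander: another white disc, same size
- blank: the orange top blank's body (see blank_center); origin at the centre of its underside
Not all that is in view belongs to the job. Of the things that look like the blank, the larger one is meant. What is shaped like the tray but turquoise is not meant.

How it is judged:
By the outcome, as a careful person would: the job done as asked, in the order asked, and still so for the second after the job is handed in, with the robot touching nothing.
It also fails if it takes over 64 s, if anything falls off the work surface, if the arm or the gripper's body presses on something with over 40 N, if the wrist force passes 120 N, or if a joint passes its speed limit or range.

## Working session

There is one attempt and no reset: what is moved stays moved. The work goes in short steps, Python scripts to look and compute and a tool call to move; the robot and the scene stay as the last step left them, time stands still between calls to the robot, and variables do not carry over. Pictures are saved under pics/ and viewed, and the job is handed in when it is done.

Besides the shell and the picture viewer there is one more tool, called after "Emit:" by a JSON object that holds its "op" and its "data". carry_out: Moves the arm, as the interface text tells. Its arguments: {"type":"object","properties":{"increments":{"type":"array"},"newtons":{"type":"number"}},"required":["increments"]}

```bash
mkdir -p pics; ls
python3 - <<'E'
from bench import r
import cv2
for n in ["side","top","wrist"]:
    s=r.snapshot(n); cv2.imwrite(f"pics/{n}0.png",s["image"]); print(n,s["vertical_fov"],s["cx"],s["cy"],s["rvec"],s["tvec"])
print(r.sense())
E
```

```text
pics
side 57.56566199284999 281.738335662974 206.67377170399894 [ 2.11633611 -0.09369927  0.08552116] [-560.93273749   96.76918763  778.69452778]
top 49.7521868379764 280.45282936317767 214.1024320227137 [ 2.16031553 -2.17329427  0.12159292] [ 20.43370472 570.24232736 998.14014238]
wrist 65.70646984690485 281.37233374027545 206.27564318067942 [-2.29353304 -1.71563478 -0.28162568] [-599.40296099  -42.01945184  381.80192999]
{'time': 0.15, 'joint_pos': array([ 6.86751652e+01,  7.50656590e+00,  8.53160817e+01, -1.64084863e-05,
        8.72607278e+01, -4.89315231e+00]), 'qd': array([ 0.03763893, -0.02686857, -0.15314173,  0.04976922,  0.01142883,
        0.0746165 ]), 'joint_efforts': array([ 4.74989247e-04, -5.70064795e+01, -5.01157665e+01, -2.09239056e-04,
        9.64548555e-03,  7.15086435e-05]), 'tool_pos': array([169.54706431, 575.10188797, 230.45995249]), 'tcp_rot': array([-1.79916927e+02, -7.09541022e-03,  1.63568313e+02]), 'ft_force': array([-0.20292683, -0.40729979,  0.21122664]), 'wrist_torque': array([ 0.03571034, -0.02052958, -0.04229833]), 'finger_gap': 85.17520314112274}
```

View pics/side0.png

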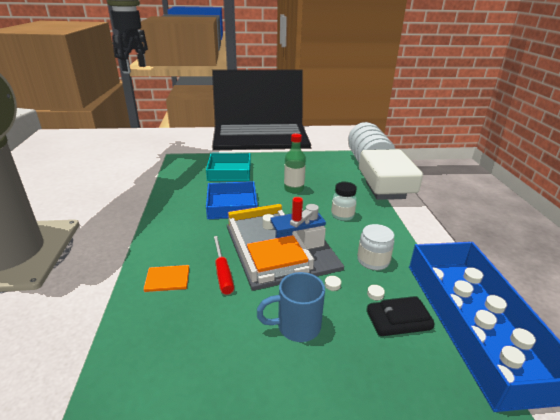

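View pics/top0.png

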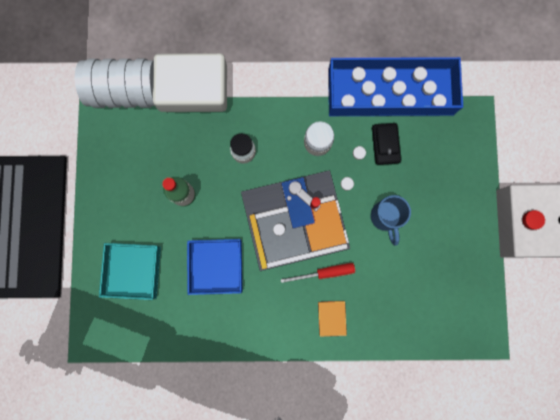

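View pics/wrist0.png

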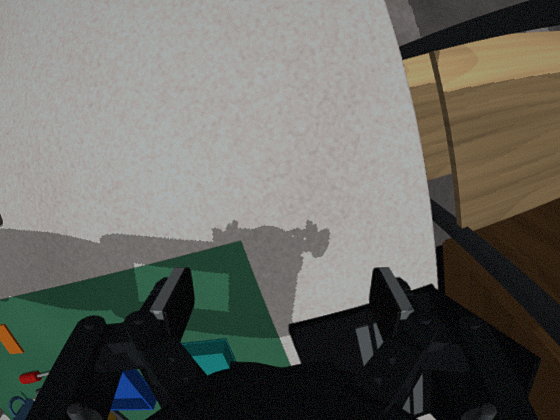

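Side view: the orange blank is at (278,253), the white seal on the bed at (268,222), the red handle at (297,209), the blue tray at (232,200). Top view: orange blank (326,225), seal (279,229), crank handle (316,203), blue tray (216,266). 

Lookalikes, in the top view:
- **Blank:** large orange (326,225) or small orange card (333,319). I choose the large one.
- **Tray:** blue (216,266), turquoise (131,270) or the big blue box (395,87). I choose (216,266).
- **Seal:** on the bed (279,229), discs (360,153) and (347,184), or those in the box. I choose (279,229).

```bash
cat > h.py <<'E'
import numpy as np, cv2
from bench import r
def cam(s):
    R=cv2.Rodrigues(np.array(s["rvec"],float))[0]; t=np.array(s["tvec"],float).ravel()
    f=s["image"].shape[0]/2/np.tan(np.radians(s["vertical_fov"]/2)); return R,t,f,s["cx"],s["cy"]
def ray(s,u,v,fish=False):
    R,t,f,cx,cy=cam(s); d=np.array([(u-cx)/f,(v-cy)/f,1.])
    if fish:
        a=np.hypot(d[0],d[1]); d=np.array([*(d[:2]/max(a,1e-9)*np.sin(a)),np.cos(a)])
    return -R.T@t, R.T@d
def onz(s,u,v,z,fish=False):
    c,d=ray(s,u,v,fish); return c+d*(z-c[2])/d[2]
def proj(s,p,fish=False):
    R,t,f,cx,cy=cam(s); q=R@np.array(p,float)+t
    if fish:
        rr=np.hypot(q[0],q[1]); a=np.arctan2(rr,q[2]); return cx+f*a*q[0]/rr, cy+f*a*q[1]/rr
    return cx+f*q[0]/q[2], cy+f*q[1]/q[2]
E
python3 - <<'E'
from h import *
s=r.snapshot("top");im=s["image"]
c=im[160:300,180:360]; cv2.imwrite("pics/crop1.png",cv2.resize(c,None,fx=4.2,fy=4.2,interpolation=cv2.INTER_CUBIC))
print(-cam(s)[0].T@cam(s)[1])
hsv=cv2.cvtColor(im,cv2.COLOR_BGR2HSV)
def blobs(m,name,z,mn=30):
    n,l,st,ce=cv2.connectedComponentsWithStats(m)
    for i in range(1,n):
        if st[i,4]>mn:
            cnt=cv2.findContours((l==i).astype(np.uint8),0,2)[0][0]
            box=cv2.boxPoints(cv2.minAreaRect(cnt))
            print(name,st[i,4],ce[i].round(1),onz(s,*ce[i],z).round(1), [onz(s,*b,z)[:2].round(0).tolist() for b in box])
blobs(cv2.inRange(hsv,(5,150,120),(18,255,255)),"or",42)
blobs(cv2.inRange(hsv,(19,150,100),(32,255,255)),"ye",49)
blobs(cv2.inRange(hsv,(0,170,80),(4,255,255)),"red",140,15)
blobs(cv2.inRange(hsv,(105,150,60),(125,255,255)),"blue",35,100)
blobs(cv2.inRange(hsv,(0,0,200),(180,40,255)),"white",55,30)
E
```

```text
[ 458.40577777   20.56276188 1054.19111539]
or 1254 [325.5 227.3] [538.7 -83.7  42. ] [[584.0, -30.0], [602.0, -106.0], [506.0, -128.0], [488.0, -51.0]]
or 838 [332. 318.] [339.1 -94.7  42. ] [[374.0, -67.0], [374.0, -124.0], [305.0, -122.0], [305.0, -66.0]]
ye 254 [257.9 240.9] [508.9  67.5  49. ] [[566.0, 86.0], [568.0, 76.0], [452.0, 49.0], [450.0, 59.0]]
red 118 [168.9 183.9] [621.9 245.  140. ] [[611.0, 257.0], [634.0, 257.0], [634.0, 233.0], [611.0, 232.0]]
red 62 [315.  202.3] [582.1 -53.1 140. ] [[580.0, -40.0], [594.0, -54.0], [584.0, -64.0], [570.0, -50.0]]
red 288 [533.5 219.6] [ 544.2 -496.5  140. ] [[562.0, -478.0], [562.0, -517.0], [527.0, -515.0], [527.0, -476.0]]
red 334 [336.  270.4] [444.2 -93.3 140. ] [[447.0, -56.0], [460.0, -127.0], [441.0, -130.0], [429.0, -59.0]]
blue 5728 [394.8  85.9] [ 869.8 -252.    35. ] [[939.0, -99.0], [937.0, -413.0], [799.0, -406.0], [801.0, -97.0]]
blue 622 [297.2 208.7] [582.1 -21.   35. ] [[643.0, 15.0], [655.0, -31.0], [551.0, -57.0], [539.0, -11.0]]
blue 2935 [214.2 266.2] [453.6 165.9  35. ] [[512.0, 229.0], [515.0, 107.0], [395.
[... 2361 characters left out ...]
 -133.0], [637.0, -148.0], [621.0, -132.0]]
white 2623 [537.4 219.6] [ 552.2 -553.2   55. ] [[628.0, -501.0], [627.0, -607.0], [476.0, -596.0], [476.0, -492.0]]
white 82 [271.3 212.3] [571.8  37.3  55. ] [[567.0, 72.0], [582.0, 5.0], [577.0, 4.0], [561.0, 71.0]]
white 78 [278.5 229. ] [534.6  21.6  55. ] [[544.0, 32.0], [543.0, 12.0], [526.0, 12.0], [526.0, 32.0]]
white 223 [305.7 255.5] [475.9 -37.9  55. ] [[459.0, 46.0], [500.0, -124.0], [494.0, -126.0], [453.0, 44.0]]
white 18343 [473.7 365.8] [ 238.2 -395.1   55. ] [[470.0, -63.0], [467.0, -595.0], [128.0, -570.0], [131.0, -58.0]]
white 11239 [ 73.  381.1] [212.4 461.3  55. ] [[386.0, 627.0], [383.0, 97.0], [132.0, 97.0], [136.0, 612.0]]
```

View pics/crop1.png

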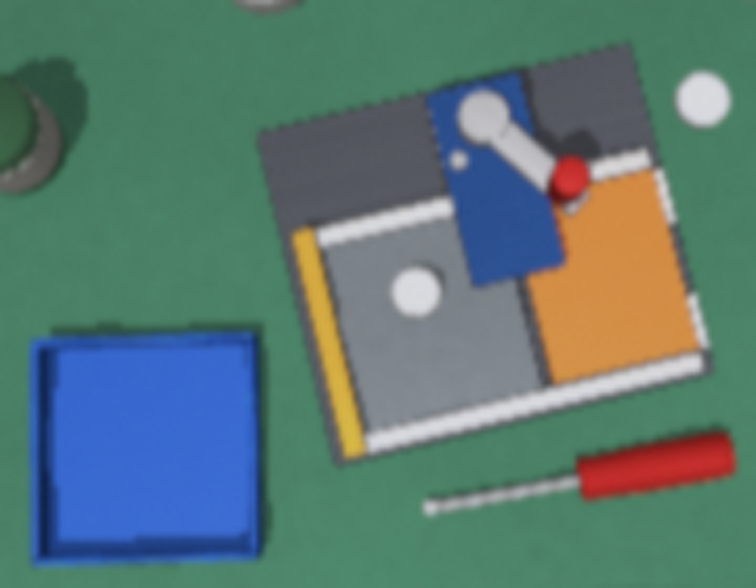

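Crop check: the large orange plate lies behind the gate in the station, the seal is alone on the grey bed, and the real tray is the blue one. The handle points to about 225° in the world frame, so the crank sits at about 1.1 rad.

```bash
cat >> h.py <<'E'
from scipy.spatial.transform import Rotation as Ro
YAW=13.4; O=np.array([529.9,-15.5])
def st(x,y):
    a=np.radians(YAW); return O+np.array([np.cos(a)*x-np.sin(a)*y, np.sin(a)*x+np.cos(a)*y])
def inst(p):
    a=np.radians(YAW); d=np.array(p[:2])-O; return np.array([np.cos(a)*d[0]+np.sin(a)*d[1], -np.sin(a)*d[0]+np.cos(a)*d[1]])
def plan(x,y,z,yaw,clo,step=48,pose=None,n=None):
    s=r.sense(); p=np.array(s["tool_pos"]); R=Ro.from_euler('xyz',s["tcp_rot"],degrees=True)
    if pose: p=np.array(pose[0],float); R=Ro.from_euler('xyz',[180,0,pose[1]],degrees=True)
    T=np.array([x,y,z],float); G=Ro.from_euler('xyz',[180,0,yaw],degrees=True)
    d=T-p; w=(R.inv()*G).as_rotvec()
    n=n or max(1,int(np.ceil(max(np.linalg.norm(d)/step,np.linalg.norm(w)/0.145))))
    print("n",n,"rotvec/row",(w/n).round(3))
    for i in range(n):
        sh=R.inv().apply((T-p)/(n-i)/1000).round(3); wv=((R.inv()*G).as_rotvec()/(n-i)).round(3)
        print([sh.tolist(),wv.tolist(),clo],end=",")
        p=p+R.apply(sh*1000); R=R*Ro.from_rotvec(wv)
    print("\nend",p.round(1),R.as_euler('xyz',degrees=True).round(1))
E
python3 - <<'E'
from h import *
print(st(0,80),st(90,-19),inst((534.6,21.6)))
plan(530,10,200,103.4,0.5)
E
```

```text
[511.36016772  62.32207026] [621.85303921 -13.12543037] [13.16989385 35.00076994]
n 14 rotvec/row [-0.     0.     0.075]
[[-0.036, -0.031, 0.002], [-0.0, 0.0, 0.075], 0.5],[[-0.038, -0.029, 0.002], [-0.0, 0.0, 0.075], 0.5],[[-0.04, -0.026, 0.002], [-0.0, 0.0, 0.075], 0.5],[[-0.042, -0.023, 0.002], [-0.0, 0.0, 0.075], 0.5],[[-0.044, -0.019, 0.002], [-0.0, 0.0, 0.075], 0.5],[[-0.045, -0.016, 0.002], [-0.0, 0.0, 0.075], 0.5],[[-0.046, -0.013, 0.002], [-0.0, 0.0, 0.075], 0.5],[[-0.047, -0.009, 0.002], [-0.0, 0.0, 0.075], 0.5],[[-0.048, -0.005, 0.003], [-0.0, 0.0, 0.075], 0.5],[[-0.048, -0.002, 0.002], [-0.0, 0.0, 0.075], 0.5],[[-0.048, 0.002, 0.003], [-0.0, 0.0, 0.075], 0.5],[[-0.048, 0.005, 0.002], [-0.0, 0.0, 0.075], 0.5],[[-0.047, 0.009, 0.003], [-0.0, 0.0, 0.075], 0.5],[[-0.046, 0.012, 0.002], [-0.001, 0.001, 0.075], 0.5],
end [529.7   9.9 200.1] [180.   -0.  103.4]
```

Emit:
{"op": "carry_out", "data": {"increments": [[[-0.036,-0.031,0.002],[0,0,0.075],0.5],[[-0.038,-0.029,0.002],[0,0,0.075],0.5],[[-0.04,-0.026,0.002],[0,0,0.075],0.5],[[-0.042,-0.023,0.002],[0,0,0.075],0.5],[[-0.044,-0.019,0.002],[0,0,0.075],0.5],[[-0.045,-0.016,0.002],[0,0,0.075],0.5],[[-0.046,-0.013,0.002],[0,0,0.075],0.5],[[-0.047,-0.009,0.002],[0,0,0.075],0.5],[[-0.048,-0.005,0.002],[0,0,0.075],0.5],[[-0.048,-0.002,0.002],[0,0,0.075],0.5],[[-0.048,0.002,0.002],[0,0,0.075],0.5],[[-0.048,0.005,0.002],[0,0,0.075],0.5]], "newtons": 30}}

```text
time: 1.4
tool_pos: [477.9, 72.5, 203.8]
tcp_rot: [180.0, 0.1, 110.6]
ft_force: [0.8, 0.4, 0.7]
finger_gap: 42.8
```

Run:
```python
from h import *
s=r.snapshot("wrist"); cv2.imwrite("pics/w1.png",s["image"])
se=r.sense(); print(se["time"],se["tool_pos"],se["tcp_rot"],se["finger_gap"])
for n,p in dict(seal=[534.6,21.6,55],stopf=[*st(0,80),49],blankc=[*st(0,-65),42],c1=[*st(-50,-105),42],c2=[*st(-50,-25),42],s1=[*st(-51.5,80),31],s2=[*st(51.5,80),31],tray=[453.6,165.9,35],hand=[582,-53,143]).items(): print(n,np.round(proj(s,p,True),1))
```

```text
1.45 [480.68549468  66.14004788 203.53666342] [179.9769144    0.33558555 110.09920097] 42.48134229013482
seal [316.  254.2]
stopf [309.7 209.1]
blankc [289.3 321.5]
c1 [245.1 341.2]
c2 [249.9 289.6]
s1 [258.4 197.3]
s2 [356.4 209.2]
tray [292.1  86.3]
hand [338.6 377.4]
```

View pics/w1.png

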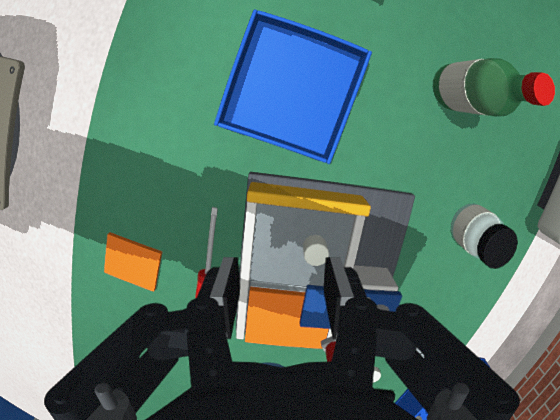

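Wrist view: the seal is at about (316,248), the yellow stop at (308,198), the tray centre at (293,86) and the orange blank at (275,315). This agrees with the predictions. Next I refine the seal position.

Run:
```python
from h import *
s=r.snapshot("wrist"); im=s["image"]; c=im[170:360,220:420]; cv2.imwrite("pics/w2.png",cv2.resize(c,None,fx=3,fy=3,interpolation=cv2.INTER_CUBIC))
print(inst([1,1]))
for p in [(316,245)]: q=onz(s,*p,55,True); print(q,inst(q))
for n,p in dict(seal=[534.6,21.6,55],stopf=[*st(0,80),49],c2=[*st(-50,-25),42],s1=[*st(-51.5,80),38],s2=[*st(51.5,80),38]).items(): print(n,(np.array(proj(s,p,True))-[220,170])*3)
plan(534.6,21.6,110,103.4,0.5)
```

```text
[-510.67732158  138.62226815]
[533.10447597  23.74308452  55.        ] [12.21173949 37.43209542]
seal [289.65969416 231.7666997 ]
stopf [269.28858383  94.60982521]
c2 [ 90.68191059 342.04778338]
s1 [112.35040406  66.87569167]
s2 [415.05116393 101.45371803]
n 3 rotvec/row [-0.     0.001  0.04 ]
[[-0.021, 0.012, 0.031], [-0.0, 0.001, 0.04], 0.5],[[-0.021, 0.013, 0.031], [-0.0, 0.001, 0.04], 0.5],[[-0.02, 0.013, 0.032], [-0.0, 0.001, 0.04], 0.5],
end [534.5  21.8 109.6] [-180.     0.   103.4]
```

View pics/w2.png

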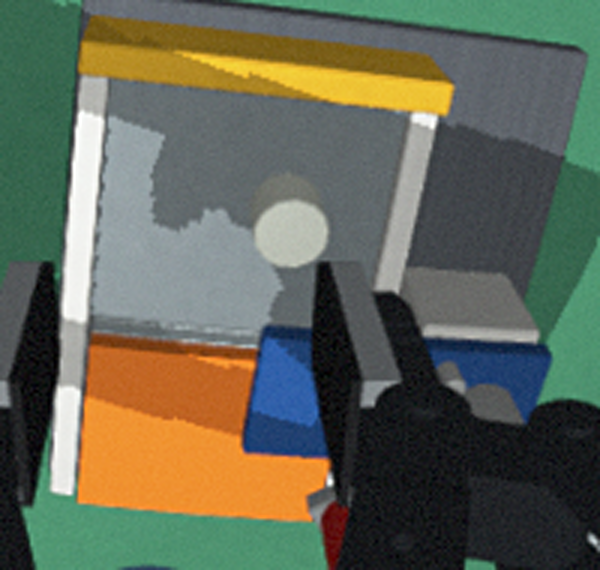

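Emit:
{"op": "carry_out", "data": {"increments": [[[-0.021,0.012,0.031],[0,0,0.04],0.53],[[-0.021,0.013,0.031],[0,0,0.04],0.53],[[-0.02,0.013,0.031],[0,0,0.04],0.53],[[0,0,0],[0,0,0],0.53],[[0,0,0],[0,0,0],0.53]]}}

```text
time: 2.0
tool_pos: [537.2, 19.3, 108.7]
tcp_rot: [179.9, 0.1, 103.0]
ft_force: [0.0, -0.2, 1.0]
finger_gap: 40.2
```

Run:
```python
from h import *
plan(534.6,21.6,36,103.4,0.53,step=30)
```

```text
n 3 rotvec/row [ 0.001  0.001 -0.002]
[[0.001, -0.001, 0.024], [0.001, 0.001, -0.002], 0.53],[[0.001, -0.001, 0.024], [0.001, 0.001, -0.002], 0.53],[[0.001, -0.0, 0.025], [0.0, 0.0, -0.003], 0.53],
end [534.6  21.8  35.7] [180.    0.  103.4]
```

Emit:
{"op": "carry_out", "data": {"increments": [[[0.001,-0.001,0.022],[0,0,0],0.53],[[0.001,-0.001,0.022],[0,0,0],0.53],[[0.001,0,0.022],[0,0,0],0.53],[[0,0,0],[0,0,0],0.53]]}}

```text
time: 2.4
tool_pos: [536.7, 25.1, 47.3]
tcp_rot: [179.4, 0.2, 103.3]
ft_force: [-0.4, -0.0, -0.3]
finger_gap: 39.8
```

Run:
```python
from h import *
s=r.snapshot("wrist"); cv2.imwrite("pics/w3.png",s["image"][150:400,150:420]);s=r.snapshot("side"); cv2.imwrite("pics/s3.png",cv2.resize(s["image"][170:300,200:370],None,fx=4,fy=4))
plan(534.6,21.6,36,103.4,0.53,step=30)
```

```text
n 1 rotvec/row [ 0.015  0.005 -0.001]
[[-0.002, -0.006, 0.014], [0.015, 0.005, -0.001], 0.53],
end [534.2  21.4  36.4] [-180.    -0.   103.4]
```

View pics/w3.png

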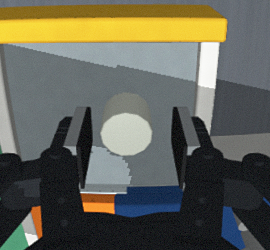

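View pics/s3.png

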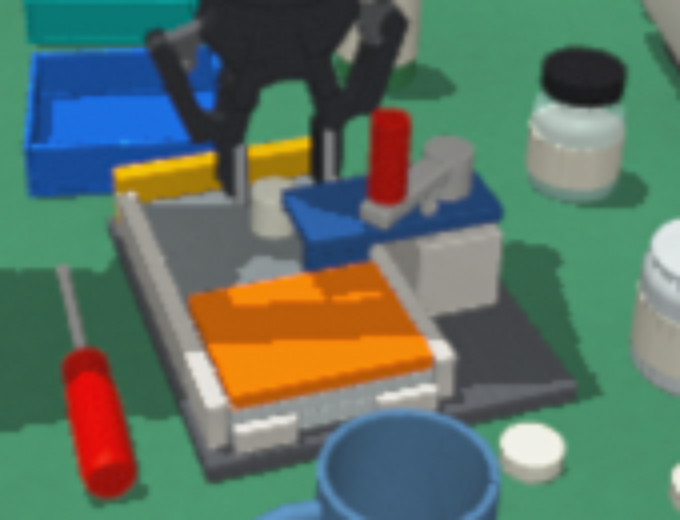

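The seal stands between the open fingers, at crop (127,130).

Emit:
{"op": "carry_out", "data": {"increments": [[[-0.002,-0.004,0.01],[0.008,0,0],0.53],[[0,0,0],[0,0,0],0.53]]}}

```text
time: 2.7
tool_pos: [538.2, 22.1, 43.7]
tcp_rot: [179.4, 0.4, 103.4]
ft_force: [-0.6, 0.8, 0.1]
finger_gap: 40.1
```

Run:
```python
from h import *
print(r.sense()["tool_pos"],r.sense()["ft_force"])
plan(534.6,21.6,36,103.4,0.53,step=30)
```

```text
[538.15046888  22.07820603  43.68596338] [-0.59113129  0.82432684  0.14409503]
n 1 rotvec/row [0.011 0.006 0.   ]
[[0.0, -0.004, 0.008], [0.011, 0.006, 0.0], 0.53],
end [534.4  21.1  35.6] [180.    0.  103.4]
```

Emit:
{"op": "carry_out", "data": {"increments": [[[0,-0.004,0.009],[0.011,0.006,0],0.53],[[0,0,0.001],[0,0,0],0.53]]}}

```text
time: 2.9
tool_pos: [535.3, 21.0, 34.8]
tcp_rot: [179.9, 0.0, 103.4]
ft_force: [-0.4, 0.7, 0.1]
finger_gap: 40.3
```

Run:
```python
from h import *
print(r.sense()["tool_pos"],r.sense()["ft_force"])
plan(534.6,21.6,36,103.4,0.53,step=30)
```

```text
[535.34000585  20.96059524  34.76598278] [-0.39842689  0.69308243  0.10329509]
n 1 rotvec/row [0.002 0.001 0.   ]
[[0.001, -0.001, -0.001], [0.002, 0.001, 0.0], 0.53],
end [534.1  21.7  35.8] [180.   -0.  103.4]
```

Emit:
{"op": "carry_out", "data": {"increments": [[[0,0,-0.001],[0,0,0],0.8],[[0,0,0],[0,0,0],0.8],[[0,0,0],[0,0,0],0.8],[[0,0,0],[0,0,0],0.8]], "newtons": 30}}

```text
time: 3.3
tool_pos: [535.6, 20.7, 36.0]
tcp_rot: [179.9, 0.0, 103.4]
ft_force: [-0.5, 0.5, -0.8]
finger_gap: 24.4
```

Run:
```python
from h import *
plan(535.6,20.7,110,103.4,0.8,n=3)
plan(453.6,165.9,110,103.4,0.8,pose=([535.6,20.7,110],103.4))
```

```text
n 3 rotvec/row [ 0.001  0.    -0.   ]
[[-0.0, 0.0, -0.025], [0.001, 0.0, -0.0], 0.8],[[-0.0, 0.0, -0.025], [0.001, 0.0, -0.0], 0.8],[[-0.0, 0.0, -0.024], [0.0, 0.001, -0.001], 0.8],
end [535.5  20.7 110. ] [180.   -0.  103.4]
n 4 rotvec/row [0. 0. 0.]
[[0.04, -0.012, -0.0], [0.0, 0.0, 0.0], 0.8],[[0.04, -0.011, -0.0], [0.0, 0.0, 0.0], 0.8],[[0.04, -0.012, -0.0], [0.0, 0.0, 0.0], 0.8],[[0.04, -0.011, -0.0], [0.0, 0.0, 0.0], 0.8],
end [453.8 165.7 110. ] [-180.     0.   103.4]
```

Emit:
{"op": "carry_out", "data": {"increments": [[[0,0,-0.02],[0,0,0],0.8],[[0,0,-0.025],[0,0,0],0.8],[[0,0,-0.025],[0,0,0],0.8],[[0.03,-0.008,0],[0,0,0],0.8],[[0.04,-0.012,0],[0,0,0],0.8],[[0.04,-0.012,0],[0,0,0],0.8],[[0.04,-0.012,0],[0,0,0],0.8],[[0.01,-0.002,0],[0,0,0],0.8],[[0,0,0],[0,0,0],0.8]]}}

```text
time: 4.2
tool_pos: [451.6, 169.7, 109.3]
tcp_rot: [179.8, 0.0, 103.2]
ft_force: [-0.5, 0.1, 0.2]
finger_gap: 24.8
```

Run:
```python
from h import *
s=r.snapshot("side"); cv2.imwrite("pics/s4.png",cv2.resize(s["image"][100:300,170:370],None,fx=3,fy=3))
plan(453.6,165.9,11,103.4,0.8,n=4)
```

```text
n 4 rotvec/row [ 0.001  0.    -0.001]
[[-0.001, 0.0, 0.025], [0.001, 0.0, -0.001], 0.8],[[-0.001, 0.0, 0.024], [0.001, 0.0, -0.001], 0.8],[[-0.001, 0.0, 0.025], [0.001, 0.0, -0.001], 0.8],[[-0.001, 0.001, 0.024], [0.001, 0.0, -0.001], 0.8],
end [454.  165.5  11.3] [180.    0.  103.4]
```

View pics/s4.png

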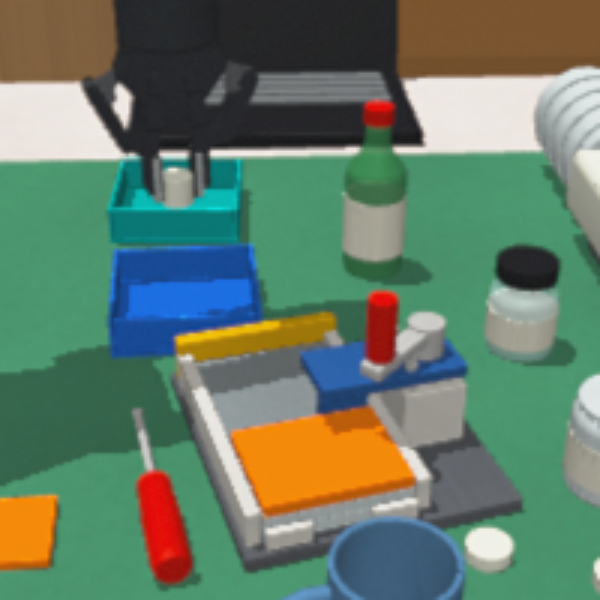

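The seal is held in the fingers, at crop (177,187), above the blue tray. I lower it now.

Emit:
{"op": "carry_out", "data": {"increments": [[[-0.001,0,0.025],[0,0,0],0.8],[[-0.001,0,0.025],[0,0,0],0.8],[[-0.001,0,0.025],[0,0,0],0.8],[[0,0,0.016],[0,0,0],0.8],[[0,0,0],[0,0,0],0.8]]}}

```text
time: 4.75
tool_pos: [458.6, 160.7, 17.0]
tcp_rot: [179.5, 0.1, 102.9]
ft_force: [-0.7, 0.0, -0.8]
finger_gap: 24.7
```

Emit:
{"op": "carry_out", "data": {"increments": [[[0.001,0,0.006],[0,0,0],0.8],[[0,0,0.001],[0,0,0],0.8],[[0,0,0],[0,0,0],0.8]]}}

```text
time: 5.05
tool_pos: [460.7, 159.9, 11.1]
tcp_rot: [179.4, 0.2, 102.8]
ft_force: [-0.1, 0.6, -0.2]
finger_gap: 24.9
```

Emit:
{"op": "carry_out", "data": {"increments": [[[0.002,-0.002,0.002],[0,0,0],0.8],[[0,0,0],[0,0,0],0.6],[[0,0,0],[0,0,0],0.5],[[0,0,0],[0,0,0],0.5],[[0,0,0],[0,0,0],0.5],[[0,0,-0.02],[0,0,0],0.5],[[0,0,-0.03],[0,0,0],0.5],[[0,0,-0.03],[0,0,0],0.5],[[0,0,-0.04],[0,0,0],0.5],[[0,0,-0.04],[0,0,0],0.5]]}}

```text
time: 6.05
tool_pos: [452.1, 161.0, 169.4]
tcp_rot: [180.0, 0.2, 102.8]
ft_force: [0.5, -0.1, -0.1]
finger_gap: 42.8
```

Run:
```python
from h import *
s=r.snapshot("wrist"); cv2.imwrite("pics/w5.png",s["image"])
t=r.snapshot("top"); im=t["image"]; cv2.imwrite("pics/t5.png",cv2.resize(im[160:300,180:360],None,fx=4,fy=4,interpolation=cv2.INTER_CUBIC))
hsv=cv2.cvtColor(im,cv2.COLOR_BGR2HSV); m=cv2.inRange(hsv,(0,170,80),(4,255,255)); m[:, :290]=0; m[:,340:]=0; m[225:]=0
ys,xs=np.nonzero(m); print(xs.mean(),ys.mean(),len(xs), xs.min(),xs.max(),ys.min(),ys.max())
q=onz(t,xs.mean(),ys.mean(),140); d=q[:2]-st(90,-19); print(q,d,np.hypot(*d),np.degrees(np.arctan2(d[1],d[0])))
```

```text
315.04918032786884 202.29508196721312 61 311 319 198 207
[582.21808394 -53.21947859 140.        ] [-39.63495527 -40.09404822] 56.37785364674844 -134.67008495562456
```

View pics/w5.png

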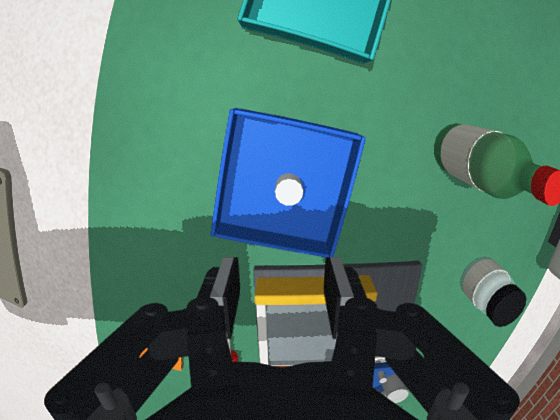

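View pics/t5.png

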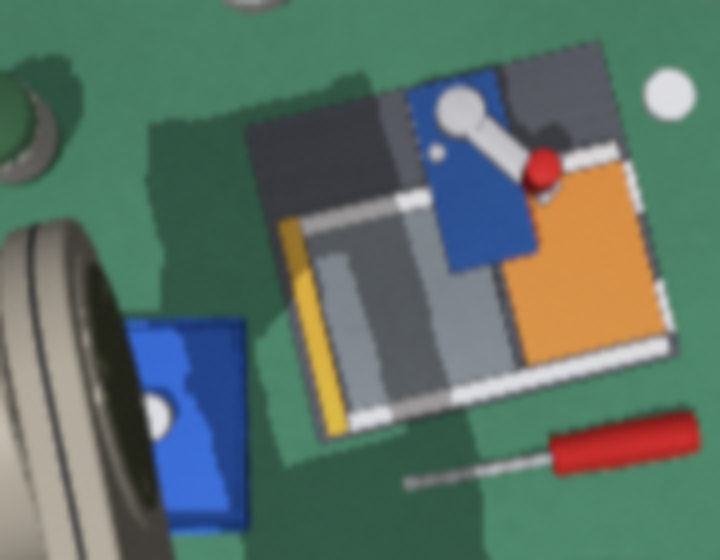

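The seal stands in the blue tray, at (289,190) in the wrist view, and the bed is clear. The crank reads about 1.10 rad. Next is the handle.

Run:
```python
from h import *
plan(583.2,-52.2,200,212,0.45)
```

```text
n 14 rotvec/row [ 0.     0.001 -0.136]
[[-0.017, 0.005, -0.002], [0.0, 0.001, -0.136], 0.45],[[-0.018, 0.003, -0.002], [0.0, 0.001, -0.136], 0.45],[[-0.018, 0.001, -0.002], [0.0, 0.001, -0.136], 0.45],[[-0.018, -0.002, -0.002], [0.0, 0.001, -0.136], 0.45],[[-0.017, -0.004, -0.002], [0.0, 0.001, -0.136], 0.45],[[-0.017, -0.006, -0.002], [0.001, 0.001, -0.136], 0.45],[[-0.015, -0.009, -0.002], [0.0, 0.001, -0.136], 0.45],[[-0.014, -0.011, -0.001], [0.001, 0.001, -0.136], 0.45],[[-0.013, -0.012, -0.002], [0.0, 0.001, -0.136], 0.45],[[-0.011, -0.014, -0.002], [0.0, 0.001, -0.136], 0.45],[[-0.009, -0.015, -0.001], [0.001, 0.001, -0.136], 0.45],[[-0.007, -0.016, -0.002], [0.0, 0.001, -0.136], 0.45],[[-0.004, -0.017, -0.001], [0.001, 0.002, -0.137], 0.45],[[-0.002, -0.018, -0.002], [0.0, 0.001, -0.136], 0.45],
end [583.1 -52.  200.4] [ 180.    0. -148.]
```

Emit:
{"op": "carry_out", "data": {"increments": [[[-0.017,0.005,-0.005],[0,0,-0.136],0.45],[[-0.018,0.003,-0.005],[0,0,-0.136],0.45],[[-0.018,0.001,-0.005],[0,0,-0.136],0.45],[[-0.018,-0.002,-0.005],[0,0,-0.136],0.45],[[-0.017,-0.004,-0.005],[0,0,-0.136],0.45],[[-0.017,-0.006,-0.002],[0,0,-0.136],0.45],[[-0.015,-0.009,-0.002],[0,0,-0.136],0.45],[[-0.014,-0.011,-0.001],[0,0,-0.136],0.45],[[-0.013,-0.012,-0.002],[0,0,-0.136],0.45],[[-0.011,-0.014,-0.002],[0,0,-0.136],0.45],[[-0.009,-0.015,-0.001],[0,0,-0.136],0.45],[[-0.007,-0.016,-0.002],[0,0,-0.136],0.45]]}}

```text
time: 7.35
tool_pos: [572.1, -22.7, 209.7]
tcp_rot: [-179.9, 0.6, -159.8]
ft_force: [0.2, 0.3, 0.7]
finger_gap: 47.1
```

Run:
```python
from h import *
plan(583.2,-52.2,180,212,0.5)
```

```text
n 2 rotvec/row [-0.002  0.005 -0.103]
[[0.0, -0.016, 0.015], [-0.002, 0.005, -0.103], 0.5],[[0.002, -0.015, 0.015], [-0.001, 0.004, -0.102], 0.5],
end [582.7 -52.  179.8] [-180.    0. -148.]
```

Emit:
{"op": "carry_out", "data": {"increments": [[[0.0,-0.015,0.012],[0,0.005,-0.1],0.5],[[0.002,-0.013,0.014],[0,0.004,-0.1],0.5],[[0,0,0],[0,0,0],0.5]]}}

```text
time: 7.65
tool_pos: [582.6, -52.1, 181.7]
tcp_rot: [-179.8, -0.0, -147.7]
ft_force: [-0.5, 0.2, -1.1]
finger_gap: 43.0
```

Run:
```python
from h import *
s=r.snapshot("wrist"); cv2.imwrite("pics/w6.png",s["image"][150:420,100:460])
plan(583.2,-52.2,150,212,0.5)
print(np.array(proj(s,[583.2,-52.2,143],True))-[100,150])
```

```text
n 1 rotvec/row [-0.004  0.     0.002]
[[0.0, -0.001, 0.033], [-0.004, 0.0, 0.002], 0.5],
end [583.4 -52.3 149.7] [ 180.    0. -148.]
[180.21151931  89.18417036]
```

View pics/w6.png

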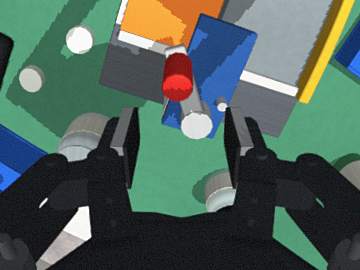

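The handle's top is at crop (177,85), close to the predicted (180,89) and centred between the jaws. I descend.

Emit:
{"op": "carry_out", "data": {"increments": [[[0,-0.001,0.025],[0,0,0],0.5],[[0,0,0.024],[0,0,0],0.5],[[0,0,0.02],[0,0,0],0.5],[[0,0,0],[0,0,0],0.5]]}}

```text
time: 8.1
tool_pos: [584.7, -49.7, 115.1]
tcp_rot: [-179.7, 0.3, -148.6]
ft_force: [0.3, -0.2, -0.4]
finger_gap: 42.4
```

Run:
```python
from h import *
s=r.snapshot("wrist"); cv2.imwrite("pics/w7.png",s["image"][150:420,100:460])
plan(583.2,-52.2,109,212,0.6)
print(r.sense()["ft_force"])
```

```text
n 1 rotvec/row [-0.007  0.007 -0.01 ]
[[0.003, -0.001, 0.008], [-0.007, 0.007, -0.01], 0.6],
end [583.7 -52.2 109. ] [ 180.   -0. -148.]
[-1.00544249  0.17442001  0.52826715]
```

View pics/w7.png

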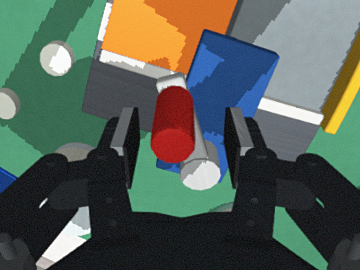

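```bash
cat >> h.py <<'E'
def arc(phi1,yaw1,z1,clo,n,dphi=None):
    s=r.sense(); p=np.array(s["tool_pos"]); R=Ro.from_euler('xyz',s["tcp_rot"],degrees=True)
    c=st(90,-19); d=p[:2]-c; ph0=np.degrees(np.arctan2(d[1],d[0])); 
    if ph0<-60: ph0+=360
    y0=s["tcp_rot"][2]
    if y0<-60: y0+=360
    print("now phi",ph0.round(1),"rad",np.hypot(*d).round(1),"yaw",round(y0,1),"z",p[2].round(1),"F",np.round(s["ft_force"],1),"gap",round(s["finger_gap"],1), "j6",s["joint_pos"][5].round(0))
    for i in range(1,n+1):
        a=np.radians(ph0+(phi1-ph0)*i/n); rad=np.hypot(*d)+(55-np.hypot(*d))*min(1,i/2)
        T=np.array([*(c+rad*np.array([np.cos(a),np.sin(a)])),p[2] if False else s["tool_pos"][2]+(z1-s["tool_pos"][2])*i/n])
        G=Ro.from_euler('xyz',[180,0,y0+(yaw1-y0)*i/n],degrees=True)
        sh=R.inv().apply((T-p)/1000).round(3); wv=(R.inv()*G).as_rotvec().round(2)+0.
        print([sh.tolist(),wv.tolist(),clo],end=",")
        p=p+R.apply(sh*1000); R=R*Ro.from_rotvec(wv)
    print()
E
python3 - <<'E'
from h import *
arc(190,180,109.5,0.62,5)
E
```

```text
now phi 225.4 rad 51.5 yaw 211.4 z 117.0 F [-1.   0.2  0.5] gap 42.6 j6 -131.0
[[0.003, 0.006, 0.001], [-0.01, 0.01, 0.11], 0.62],[[0.003, 0.006, 0.002], [0.0, 0.0, 0.11], 0.62],[[0.001, 0.007, 0.001], [0.0, 0.0, 0.11], 0.62],[[0.001, 0.007, 0.002], [0.0, 0.0, 0.11], 0.62],[[0.001, 0.007, 0.002], [0.0, 0.0, 0.11], 0.62],
```

Emit:
{"op": "carry_out", "data": {"increments": [[[0.003,0,0.008],[-0.005,0.005,0],0.62],[[0.002,0.005,0.001],[0,0,0.1],0.62],[[0.002,0.007,0],[0,0,0.11],0.62],[[0.001,0.007,0],[0,0,0.11],0.62],[[0.001,0.007,0],[0,0,0.11],0.62],[[0.001,0.007,0],[0,0,0.11],0.62]]}}

```text
time: 8.75
tool_pos: [569.5, -26.0, 113.9]
tcp_rot: [-179.6, 0.6, 179.0]
ft_force: [1.2, -5.3, -3.8]
finger_gap: 32.3
```

Run:
```python
from h import *
s=r.snapshot("wrist"); cv2.imwrite("pics/w8.png",s["image"][150:420,100:460])
arc(130,120,113,0.62,7)
```

```text
now phi 192.8 rad 53.9 yaw 178.6 z 114.0 F [-2.9 -4.6 -1.9] gap 32.2 j6 -96.0
[[0.002, 0.008, 0.0], [-0.01, 0.01, 0.15], 0.62],[[0.002, 0.009, 0.0], [0.0, 0.0, 0.14], 0.62],[[0.001, 0.008, 0.0], [0.0, 0.0, 0.15], 0.62],[[0.001, 0.009, 0.001], [0.0, 0.0, 0.14], 0.62],[[0.001, 0.008, -0.0], [0.0, 0.0, 0.15], 0.62],[[0.001, 0.009, -0.0], [0.0, 0.0, 0.15], 0.62],[[0.001, 0.008, 0.0], [0.0, 0.0, 0.14], 0.62],
```

View pics/w8.png

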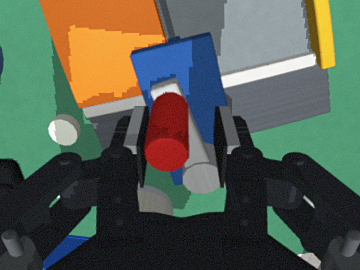

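The handle at (167,140) rests on the left, trailing finger, and the crank follows clockwise. I continue.

Emit:
{"op": "carry_out", "data": {"increments": [[[0.002,0.008,0],[-0.01,0.01,0.15],0.62],[[0.001,0.009,0],[0,0,0.14],0.62],[[0.001,0.009,0],[0,0,0.15],0.62],[[0.001,0.009,0],[0,0,0.14],0.62],[[0.001,0.009,0],[0,0,0.15],0.62],[[0.001,0.009,0],[0,0,0.15],0.62],[[0.001,0.009,0],[0,0,0.14],0.62]]}}

```text
time: 9.5
tool_pos: [585.3, 26.8, 116.9]
tcp_rot: [-179.6, 0.1, 120.1]
ft_force: [-5.8, -2.7, -0.7]
finger_gap: 32.7
```

Run:
```python
from h import *
arc(75,75,115,0.62,7)
```

```text
now phi 132.5 rad 54.1 yaw 120.1 z 116.9 F [-5.8 -2.7 -0.7] gap 32.7 j6 -32.0
[[0.002, 0.008, 0.0], [-0.01, 0.0, 0.11], 0.62],[[0.001, 0.007, 0.0], [0.0, 0.0, 0.11], 0.62],[[0.001, 0.008, 0.001], [0.0, 0.0, 0.12], 0.62],[[-0.0, 0.008, 0.0], [0.0, 0.0, 0.11], 0.62],[[0.0, 0.008, 0.0], [0.0, 0.0, 0.11], 0.62],[[0.0, 0.008, 0.001], [0.0, 0.0, 0.11], 0.62],[[-0.0, 0.008, -0.0], [0.0, 0.0, 0.12], 0.62],
```

Emit:
{"op": "carry_out", "data": {"increments": [[[0.002,0.008,0],[-0.01,0,0.11],0.62],[[0.001,0.008,0],[0,0,0.11],0.62],[[0.001,0.008,0],[0,0,0.12],0.62],[[0,0.008,0],[0,0,0.11],0.62],[[0,0.008,0],[0,0,0.11],0.62],[[0,0.008,0],[0,0,0.11],0.62],[[0,0.008,0],[0,0,0.12],0.62]]}}

```text
time: 10.2
tool_pos: [634.0, 41.6, 119.3]
tcp_rot: [-179.5, 0.1, 73.6]
ft_force: [-3.7, -2.1, -0.3]
finger_gap: 32.2
```

Run:
```python
from h import *
s=r.snapshot("wrist"); cv2.imwrite("pics/w9.png",s["image"][150:420,100:460])
arc(20,35,118,0.62,7)
```

```text
now phi 76.4 rad 56.0 yaw 73.2 z 119.5 F [-3.2  0.8 -0.6] gap 32.7 j6 16.0
[[-0.001, 0.008, 0.0], [-0.01, 0.0, 0.1], 0.62],[[-0.001, 0.008, 0.0], [0.0, 0.0, 0.09], 0.62],[[-0.0, 0.007, 0.001], [0.0, 0.0, 0.1], 0.62],[[-0.002, 0.008, -0.0], [0.0, 0.0, 0.09], 0.62],[[-0.001, 0.007, 0.0], [0.0, 0.0, 0.1], 0.62],[[-0.002, 0.008, 0.0], [0.0, 0.0, 0.09], 0.62],[[-0.002, 0.007, 0.001], [0.0, 0.0, 0.1], 0.62],
```

View pics/w9.png

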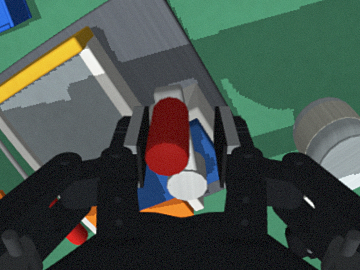

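The handle is still caged, at (168,140). Last part of the turn.

Emit:
{"op": "carry_out", "data": {"increments": [[[-0.001,0.008,0],[-0.01,0,0.1],0.62],[[-0.001,0.008,0],[0,0,0.09],0.62],[[-0.001,0.008,0],[0,0,0.1],0.62],[[-0.002,0.008,0],[0,0,0.09],0.62],[[-0.001,0.008,0],[0,0,0.1],0.62],[[-0.002,0.008,0],[0,0,0.09],0.62],[[-0.002,0.007,0],[0,0,0.1],0.62]]}}

```text
time: 10.95
tool_pos: [673.2, 14.3, 121.7]
tcp_rot: [-179.4, -0.3, 35.3]
ft_force: [0.0, 5.8, -2.5]
finger_gap: 32.5
```

Run:
```python
from h import *
s=r.snapshot("wrist"); cv2.imwrite("pics/w10.png",s["image"][150:420,100:460])
s=r.snapshot("side"); cv2.imwrite("pics/s10.png",cv2.resize(s["image"][150:300,190:370],None,fx=4,fy=4))
arc(20,35,118,0.62,1)
```

```text
now phi 27.2 rad 58.0 yaw 35.3 z 121.9 F [ 0.6  1.8 -0.9] gap 32.4 j6 51.0
[[-0.003, 0.007, 0.004], [-0.01, -0.01, 0.0], 0.62],
```

View pics/w10.png

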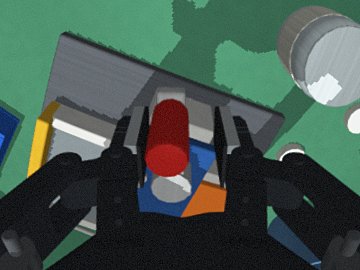

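View pics/s10.png

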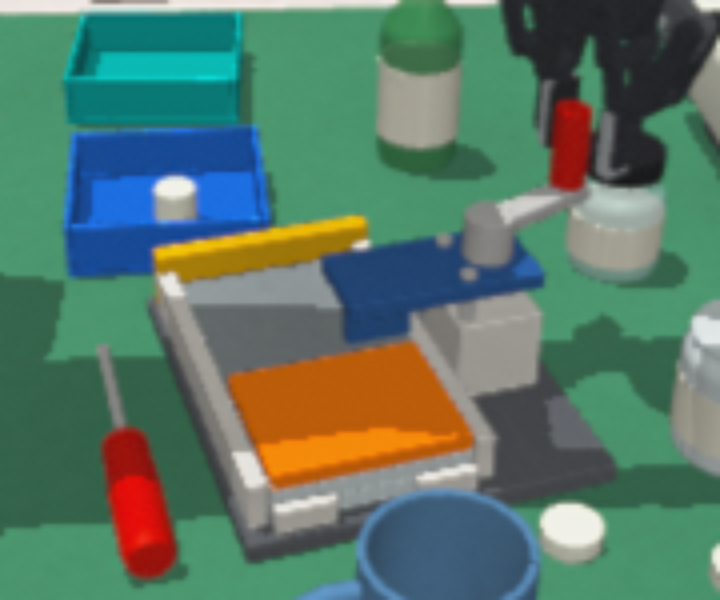

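The handle is at about 33° world, so the crank is at about 4.45 rad, and the gate is visibly above the blank. I push on a little for margin, then open and leave.

Emit:
{"op": "carry_out", "data": {"increments": [[[-0.003,0.008,0.001],[-0.01,-0.01,0.08],0.62],[[-0.002,0.008,0.001],[0,0,0.1],0.62],[[-0.002,0.004,0],[0,0,0.1],0.62],[[0,0,0],[0,0,0],0.5],[[0,0,0],[0,0,0],0.5],[[0,0,-0.03],[0,0,0],0.5],[[0,0,-0.04],[0,0,0],0.5],[[0,0,-0.04],[0,0,0],0.5]]}}

```text
time: 11.85
tool_pos: [674.9, -3.9, 228.7]
tcp_rot: [-179.7, 0.7, 21.3]
ft_force: [-0.6, 0.3, 0.3]
finger_gap: 42.4
```

Run:
```python
from h import *
t=r.snapshot("top"); cv2.imwrite("pics/t11.png",cv2.resize(t["image"][160:300,180:360],None,fx=4,fy=4,interpolation=cv2.INTER_CUBIC))
a=st(-6,-150); print(a,r.sense()["joint_pos"].round(0))
plan(*a,200,13.4,1.0)
```

```text
[ 558.82553025 -162.80686915] [-5. 20. 71. -0. 90. 64.]
n 5 rotvec/row [0.    0.    0.027]
[[-0.034, 0.021, 0.008], [0.0, 0.0, 0.027], 1.0],[[-0.033, 0.022, 0.008], [0.0, 0.0, 0.028], 1.0],[[-0.033, 0.023, 0.008], [0.0, 0.001, 0.027], 1.0],[[-0.032, 0.023, 0.007], [0.0, 0.0, 0.028], 1.0],[[-0.031, 0.025, 0.008], [0.001, 0.001, 0.027], 1.0],
end [ 558.6 -163.4  199.7] [-180.    -0.    13.4]
```

View pics/t11.png

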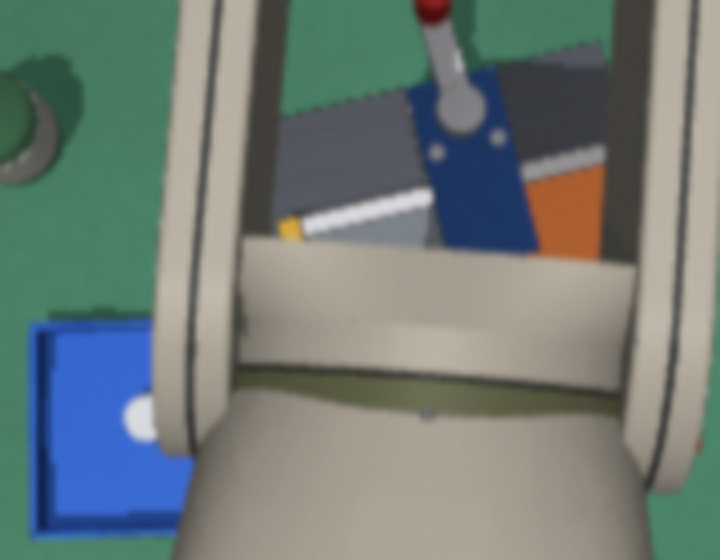

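Run:
```python
from h import *
t=r.snapshot("top"); print("mug",onz(t,393,212,85),onz(t,380,212,85),onz(t,396,240,60))
a=st(-6,-131); print(a)
plan(*a,180,13.4,1.0)
```

```text
mug [ 567.59738795 -225.39853037   85.        ] [ 567.76065698 -197.36205574   85.        ] [ 508.49686435 -236.28144113   60.        ]
[ 554.42232009 -144.32412747]
n 5 rotvec/row [ 0.    -0.     0.027]
[[-0.033, 0.017, 0.011], [0.0, -0.0, 0.027], 1.0],[[-0.033, 0.018, 0.012], [0.0, -0.0, 0.028], 1.0],[[-0.033, 0.019, 0.011], [0.0, -0.0, 0.027], 1.0],[[-0.032, 0.02, 0.012], [0.001, -0.0, 0.028], 1.0],[[-0.031, 0.02, 0.011], [0.0, -0.001, 0.027], 1.0],
end [ 554.3 -144.   180. ] [180.    0.   13.4]
```

Emit:
{"op": "carry_out", "data": {"increments": [[[-0.033,0.016,0.008],[0,0,0.027],1.0],[[-0.033,0.017,0.01],[0,0,0.028],1.0],[[-0.033,0.018,0.01],[0,0,0.027],1.0],[[-0.032,0.019,0.01],[0,0,0.028],1.0],[[-0.031,0.019,0.01],[0,0,0.027],1.0],[[0,0,0],[0,0,0],1.0]]}}

```text
time: 12.55
tool_pos: [552.5, -143.5, 190.2]
tcp_rot: [179.6, -0.6, 14.9]
ft_force: [0.3, -0.0, -0.9]
finger_gap: -0.3
```

Run:
```python
from h import *
s=r.snapshot("wrist"); cv2.imwrite("pics/w12.png",s["image"])
print(inst(r.sense()["tool_pos"]),r.sense()["tool_pos"],r.sense()["finger_gap"])
a=st(-6,-126)
plan(*a,80,13.4,1.0)
for p in [(-50,-105),(50,-105)]: print(proj(s,[*st(*p),42],True))
```

```text
[  -5.8304067  -129.11176098] [ 554.14970093 -142.44799121  191.35170658] 0.027244417455558056
n 3 rotvec/row [ 0.003 -0.004  0.009]
[[-0.0, -0.001, 0.037], [0.003, -0.004, 0.009], 1.0],[[-0.001, -0.001, 0.037], [0.002, -0.004, 0.009], 1.0],[[-0.0, -0.002, 0.037], [0.003, -0.004, 0.008], 1.0],
end [ 553.2 -139.1   80.3] [-180.     0.    13.4]
(np.float64(254.08799289982662), np.float64(232.4927587057132))
(np.float64(254.46032236664234), np.float64(128.82071096381628))
```

View pics/w12.png

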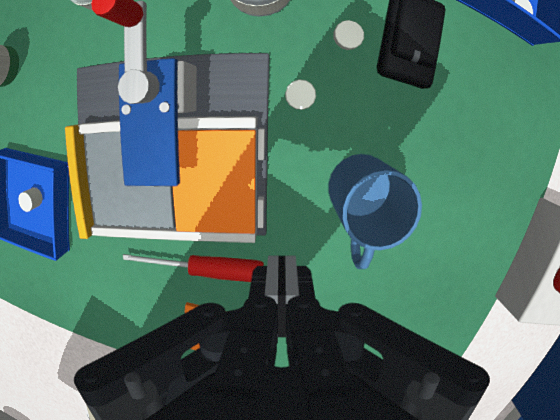

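Wrist view: the rear edge of the blank is at column 255 (predicted 254). The fingertips at (283,265) are outside it, and the mug at (382,205) is clear to the right.

Emit:
{"op": "carry_out", "data": {"increments": [[[0,-0.001,0.035],[0,0,0.009],1.0],[[0,-0.001,0.035],[0,0,0.009],1.0],[[0,-0.002,0.035],[0,0,0.008],1.0],[[0,0,0],[0,0,0],1.0]]}}

```text
time: 13.0
tool_pos: [560.2, -138.2, 88.5]
tcp_rot: [179.3, -1.3, 14.1]
ft_force: [-0.8, 0.3, -0.7]
finger_gap: -0.0
```

Run:
```python
from h import *
s=r.snapshot("side"); cv2.imwrite("pics/s13.png",cv2.resize(s["image"][150:350,190:370],None,fx=3,fy=3))
print(inst(r.sense()["tool_pos"]),r.sense()["tool_pos"],r.sense()["finger_gap"])
a=st(-6,-124)
plan(*a,36,13.4,1.0)
```

```text
[   2.74232479 -127.51963116] [ 562.12007459 -138.91249317   91.72266822] 0.12930498505881283
n 2 rotvec/row [ 0.008 -0.013  0.006]
[[-0.005, -0.002, 0.028], [0.008, -0.013, 0.006], 1.0],[[-0.005, -0.002, 0.028], [0.007, -0.012, 0.007], 1.0],
end [ 552.6 -137.8   35.5] [180.   -0.   13.4]
```

View pics/s13.png

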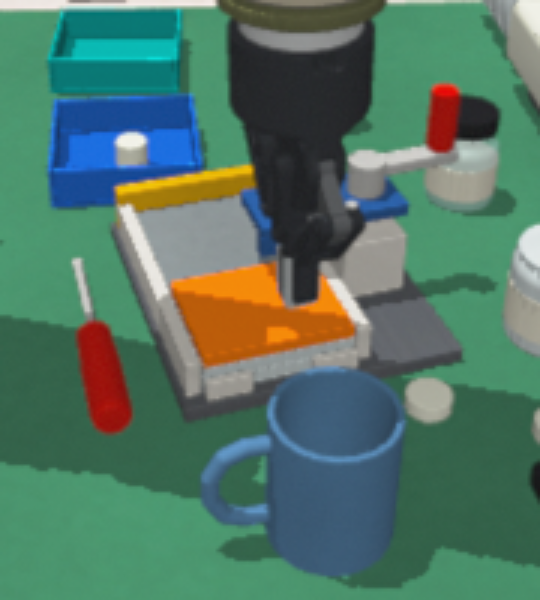

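The fingertips are behind the blank. The knuckle bulges towards the mug but keeps a gap, at crop (345,225) against the mug rim at (335,370).

Emit:
{"op": "carry_out", "data": {"increments": [[[-0.005,-0.002,0.025],[0.008,-0.013,0.006],1.0],[[-0.004,-0.001,0.018],[0.007,-0.012,0.007],1.0],[[0,0,0],[0,0,0],1.0]]}}

```text
time: 13.35
tool_pos: [559.6, -138.9, 55.1]
tcp_rot: [179.7, -0.5, 13.7]
ft_force: [-0.1, 1.0, -0.4]
finger_gap: -0.3
```

Run:
```python
from h import *
print(inst(r.sense()["tool_pos"]),r.sense()["tool_pos"],r.sense()["ft_force"])
plan(*st(-6,-124),36,13.4,1.0)
```

```text
[   0.29206378 -126.91651739] [ 559.59674942 -138.8936415    55.06981977] [-0.07634697  1.01762766 -0.40505493]
n 1 rotvec/row [ 0.005 -0.009  0.005]
[[-0.006, -0.003, 0.019], [0.005, -0.009, 0.005], 1.0],
end [ 553.2 -137.5   36. ] [180.    0.   13.4]
```

Emit:
{"op": "carry_out", "data": {"increments": [[[-0.007,-0.002,0.015],[0.005,-0.008,0.005],1.0],[[-0.001,0,0.003],[0,0,0],1.0]]}}

```text
time: 13.55
tool_pos: [553.7, -139.5, 39.4]
tcp_rot: [179.8, -0.3, 13.5]
ft_force: [-0.6, -0.4, -0.2]
finger_gap: -0.4
```

Run:
```python
from h import *
print(inst(r.sense()["tool_pos"]),r.sense()["tool_pos"],r.sense()["ft_force"])
plan(*st(-6,-120),36,13.4,1.0)
s=r.snapshot("side"); cv2.imwrite("pics/s14.png",cv2.resize(s["image"][150:350,190:370],None,fx=3,fy=3))
```

```text
[  -5.55824558 -126.15250644] [ 553.72865166 -139.506227     39.37630056] [-0.60848857 -0.40743411 -0.24698113]
n 1 rotvec/row [ 0.003 -0.004  0.001]
[[-0.0, -0.006, 0.003], [0.003, -0.004, 0.001], 1.0],
end [ 552.3 -133.7   36.4] [-180.    -0.    13.4]
```

View pics/s14.png

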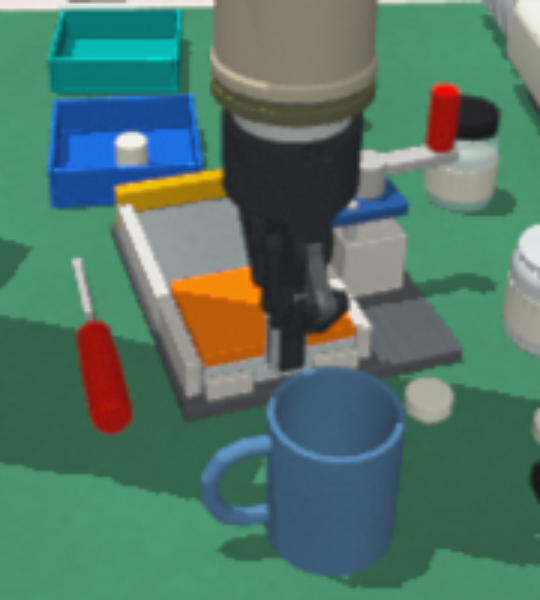

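Emit:
{"op": "carry_out", "data": {"increments": [[[0,-0.003,0.004],[0.003,-0.004,0],1.0],[[0,-0.004,0],[0,0,0],1.0],[[0,-0.005,0],[0,0,0],1.0]]}}

```text
time: 13.9
tool_pos: [553.0, -128.5, 37.7]
tcp_rot: [179.9, -0.3, 13.4]
ft_force: [-0.1, 0.3, -1.1]
finger_gap: 0.2
```

Run:
```python
from h import *
print(inst(r.sense()["tool_pos"]),r.sense()["tool_pos"],r.sense()["ft_force"])
plan(*st(-6,-100),36,13.4,1.0,step=8)
```

```text
[  -3.66886142 -115.28555964] [ 553.04820686 -128.49726247   37.71450783] [-0.05093595  0.27332383 -1.14727833]
n 2 rotvec/row [ 0.001 -0.002  0.   ]
[[-0.001, -0.008, 0.001], [0.001, -0.002, 0.0], 1.0],[[-0.001, -0.007, 0.001], [0.001, -0.003, 0.0], 1.0],
end [ 547.6 -114.4   35.7] [180.    0.   13.4]
```

Emit:
{"op": "carry_out", "data": {"increments": [[[-0.001,-0.003,0.002],[0,-0.002,0],1.0],[[-0.001,-0.005,0.001],[0,0,0],1.0],[[0,-0.005,0],[0,0,0],1.0]]}}

```text
time: 14.2
tool_pos: [549.0, -116.0, 35.9]
tcp_rot: [179.7, -0.3, 13.4]
ft_force: [1.1, -0.8, -0.9]
finger_gap: -0.2
```

Run:
```python
from h import *
print(inst(r.sense()["tool_pos"]),r.sense()["tool_pos"],r.sense()["ft_force"])
s=r.snapshot("side"); cv2.imwrite("pics/s15.png",cv2.resize(s["image"][190:310,220:340],None,fx=5,fy=5))
```

```text
[  -4.69032331 -102.1477855 ] [ 549.00990176 -115.95387434   35.91802701] [ 1.0674613  -0.76465555 -0.94825404]
```

View pics/s15.png

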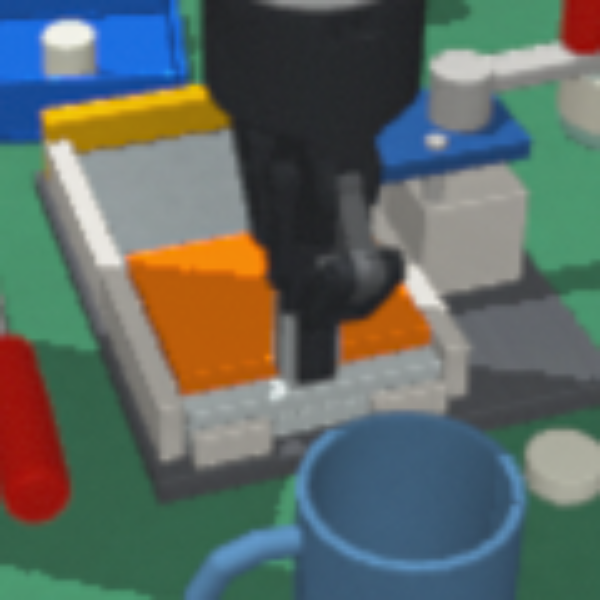

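The blank is sliding: a strip of the grey one shows behind the orange edge at crop (240,400). Contact is good, so I keep pushing.

Emit:
{"op": "carry_out", "data": {"increments": [[[0,-0.008,0],[0.005,-0.004,0],1.0],[[0,-0.009,0],[0,0,0],1.0],[[0,-0.009,0],[0,0,0],1.0],[[0,-0.009,0],[0,0,0],1.0]]}}

```text
time: 14.65
tool_pos: [540.1, -79.7, 36.1]
tcp_rot: [180.0, -0.0, 13.4]
ft_force: [-0.3, -4.1, 2.3]
finger_gap: -0.2
```

Run:
```python
from h import *
print(inst(r.sense()["tool_pos"]),r.sense()["tool_pos"],r.sense()["ft_force"],r.sense()["tcp_rot"])
```

```text
[ -4.93114132 -64.85157303] [540.13232076 -79.72882757  36.12031818] [-0.25865211 -4.11934667  2.28458018] [ 1.79992184e+02 -1.39122526e-02  1.34200118e+01]
```

Emit:
{"op": "carry_out", "data": {"increments": [[[-0.001,-0.008,0],[0,0,0],1.0],[[-0.001,-0.008,0],[0,0,0],1.0],[[-0.001,-0.008,0],[0,0,0],1.0]]}}

```text
time: 14.95
tool_pos: [531.5, -54.5, 36.4]
tcp_rot: [180.0, -0.1, 13.5]
ft_force: [1.5, -2.5, -1.1]
finger_gap: 0.3
```

Run:
```python
from h import *
print(inst(r.sense()["tool_pos"]),r.sense()["tool_pos"],r.sense()["ft_force"],r.sense()["tcp_rot"])
s=r.snapshot("side"); cv2.imwrite("pics/s16.png",cv2.resize(s["image"][190:310,220:340],None,fx=5,fy=5))
```

```text
[ -7.47964108 -38.34742757] [531.51092152 -54.53684367  36.42418996] [ 1.48290625 -2.51766785 -1.12474254] [ 1.79969385e+02 -9.81011117e-02  1.34531218e+01]
```

View pics/s16.png

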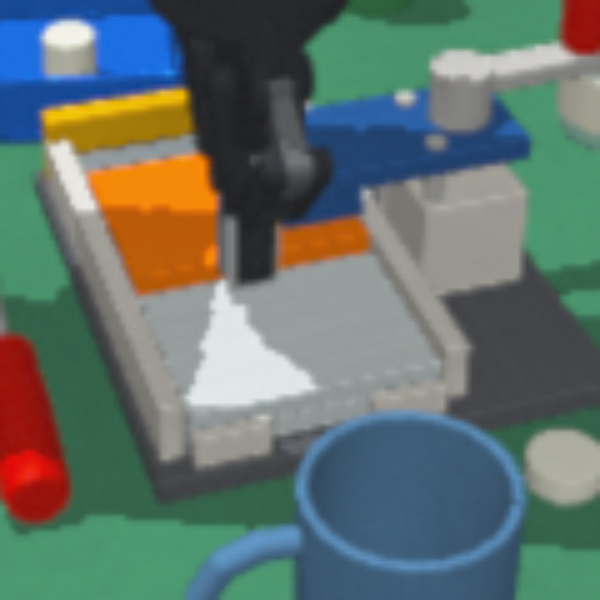

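The blank is passing under the gate, with its rear edge at crop row 265-290. The grey blanks are unmoved.

Emit:
{"op": "carry_out", "data": {"increments": [[[-0.001,-0.006,0],[0,0,0],1.0],[[-0.001,-0.006,0],[0,0,0],1.0]]}}

```text
time: 15.2
tool_pos: [526.1, -41.3, 36.3]
tcp_rot: [-180.0, -0.1, 13.5]
ft_force: [1.6, -2.2, -0.5]
finger_gap: -0.1
```

Run:
```python
from h import *
print(inst(r.sense()["tool_pos"]),r.sense()["tool_pos"],r.sense()["ft_force"],r.sense()["tcp_rot"])
s=r.snapshot("wrist"); cv2.imwrite("pics/w17.png",s["image"])
```

```text
[ -9.68364953 -24.25405121] [526.10080484 -41.33792144  36.31068747] [ 1.6380461  -2.21221756 -0.45335319] [-1.79985018e+02 -9.38115534e-02  1.34867532e+01]
```

View pics/w17.png

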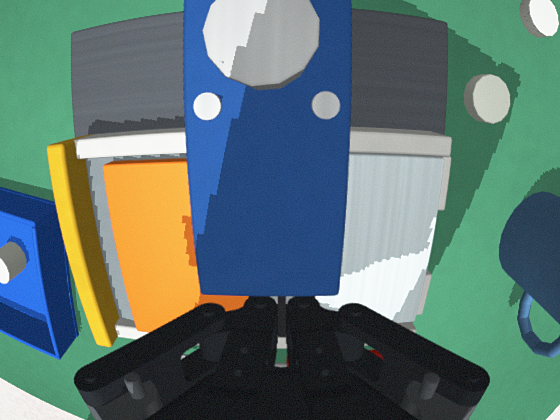

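About 12 mm remain between the orange edge (column 105) and the stop (column 92). The bar end at row 296 stays just clear of the fingers.

Emit:
{"op": "carry_out", "data": {"increments": [[[-0.001,-0.005,0],[0,0,0],1.0],[[-0.001,-0.004,0],[0,0,0],1.0]]}}

```text
time: 15.45
tool_pos: [521.7, -32.0, 36.4]
tcp_rot: [-180.0, -0.1, 13.5]
ft_force: [2.0, -2.5, -0.2]
finger_gap: 0.2
```

Emit:
{"op": "carry_out", "data": {"increments": [[[0,-0.004,0],[0,0,0],1.0],[[0,-0.003,0],[0,0,0],1.0]]}}

```text
time: 15.65
tool_pos: [519.9, -25.0, 36.4]
tcp_rot: [180.0, -0.1, 13.5]
ft_force: [5.2, -13.4, -2.0]
finger_gap: 0.1
```

Run:
```python
from h import *
print(inst(r.sense()["tool_pos"]),r.sense()["ft_force"])
s=r.snapshot("wrist"); cv2.imwrite("pics/w18.png",cv2.resize(s["image"][120:360,30:230],None,fx=2.5,fy=2.5))
```

```text
[-11.87138245  -6.88683517] [  5.17644508 -13.44244682  -2.01028064]
```

View pics/w18.png

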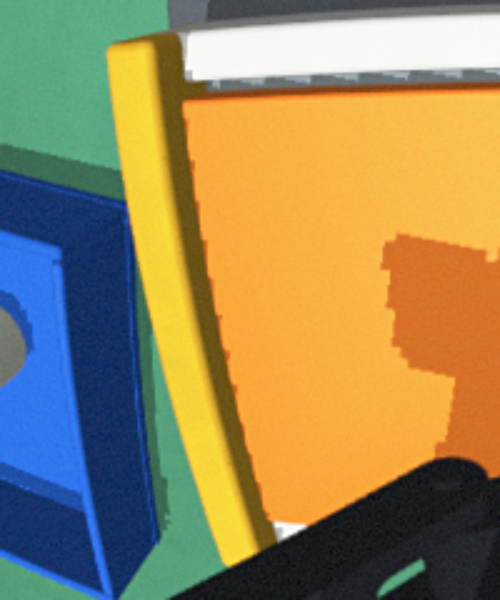

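The force rose to 14 N and the blank's front edge meets the stop. One more light press, then I back off and look.

Emit:
{"op": "carry_out", "data": {"increments": [[[0,-0.002,0],[0,0,0],1.0],[[0,-0.001,0],[0,0,0],1.0]]}}

```text
time: 15.9
tool_pos: [520.0, -25.2, 36.8]
tcp_rot: [179.6, -0.1, 13.5]
ft_force: [3.1, -6.3, -2.4]
finger_gap: 0.0
```

Emit:
{"op": "carry_out", "data": {"increments": [[[0,0.005,0],[0,0,0],1.0],[[0,0.005,-0.001],[0,0,0],1.0],[[0,0,-0.03],[0,0,0],1.0],[[-0.01,0,-0.04],[0,0,0],1.0],[[-0.02,0,-0.045],[0,0,0],1.0],[[-0.02,0,-0.045],[0,0,0],1.0],[[-0.045,0,0],[0,0,0],1.0],[[-0.045,0,0],[0,0,0],1.0],[[0,0,0],[0,0,0],1.0]]}}

```text
time: 16.8
tool_pos: [378.0, -66.5, 203.6]
tcp_rot: [180.0, 0.3, 13.6]
ft_force: [1.2, 0.4, -1.1]
finger_gap: 0.1
```

Run:
```python
from h import *
s=r.snapshot("wrist"); cv2.imwrite("pics/w19.png",s["image"])
s=r.snapshot("side"); cv2.imwrite("pics/s19.png",cv2.resize(s["image"][160:310,200:350],None,fx=4,fy=4,interpolation=cv2.INTER_CUBIC))
s=r.snapshot("top"); cv2.imwrite("pics/t19.png",s["image"])
```

```text
(no output)
```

View pics/w19.png

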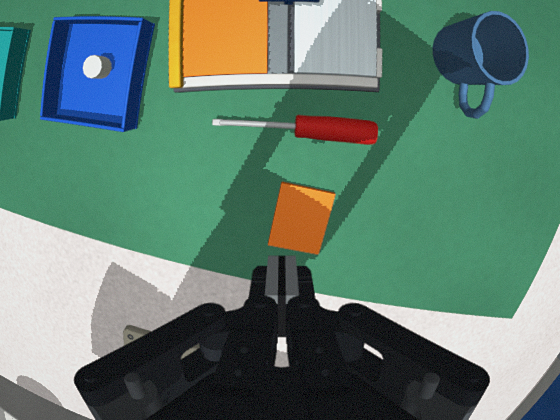

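View pics/s19.png

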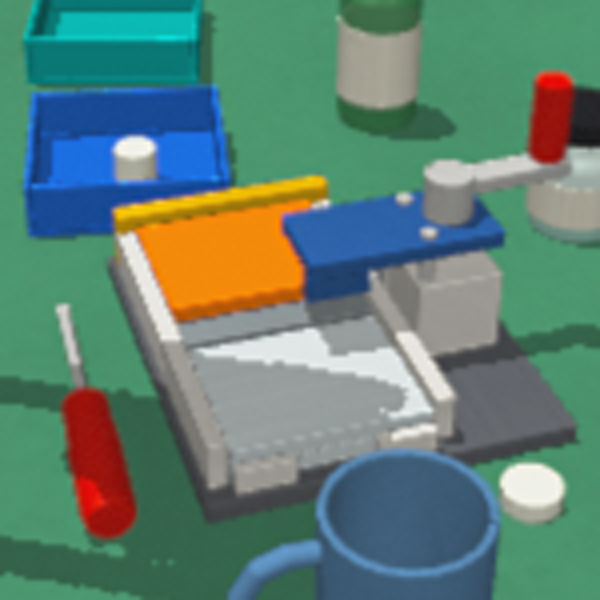

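View pics/t19.png

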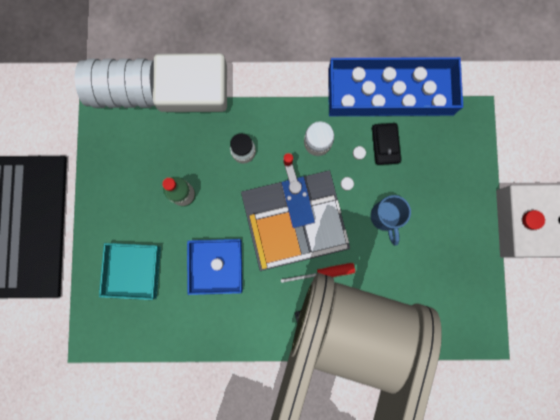

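Everything is in place: the blank lies against the stop (side crop (155,235)), the gate is up, the seal is in the tray and the bystanders are where they were. One check of the fit at the stop.

Run:
```python
from h import *
s=r.snapshot("wrist"); im=s["image"]; cv2.imwrite("pics/w20.png",cv2.resize(im[0:100,150:400],None,fx=3.2,fy=3.2,interpolation=cv2.INTER_CUBIC))
t=r.snapshot("top"); hsv=cv2.cvtColor(t["image"],cv2.COLOR_BGR2HSV); m=cv2.inRange(hsv,(5,150,100),(18,255,255)); m[:200]=0;m[275:]=0
n,l,sta,ce=cv2.connectedComponentsWithStats(m); i=1+np.argmax(sta[1:,4])
b=cv2.boxPoints(cv2.minAreaRect(cv2.findContours((l==i).astype(np.uint8),0,2)[0][0]))
print([inst(onz(t,*p,41)).round(1).tolist() for p in b])
# rear edge in wrist: orange->grey along rows
hs=cv2.cvtColor(im,cv2.COLOR_BGR2HSV)
for v in (35,50,65):
    o=np.nonzero(cv2.inRange(hs[v:v+1],(5,140,100),(18,255,255))[0])[0]; o=o[o<300]
    print(v,[inst(onz(s,u,v,41,True)).round(1) for u in (o.min()-.5,o.max()+.5)])
```

```text
[[45.9, 81.0], [47.0, 2.0], [-49.7, 1.1], [-50.6, 79.4]]
35 [array([-8.2, 80.2]), array([-12.9,  -1. ])]
50 [array([-23.1,  80.2]), array([-27.4,  -0.2])]
65 [array([-37.9,  80.2]), array([-41.7,  -0.2])]
```

View pics/w20.png

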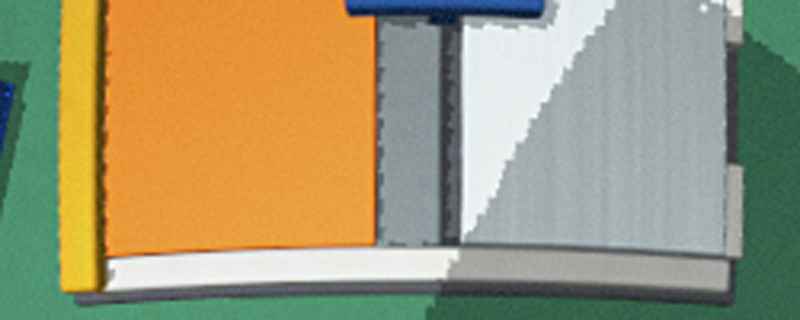

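The blank spans station y of about 0 to 80 mm, so it is home and square. The crop shows no gap at the stop.

Run:
```python
from bench import r
print(r.hand_in())
```

```text
the job is handed in; nothing more can be done
None
```

The job is done and handed in at about 17 s of the allowed 64 s; no verdict was reported.

- **Seal:** I took the finished white seal off the bed and stood it in the small blue tray.
- **Gate:** I pushed the red handle clockwise only, from about 1.1 to about 4.8 rad. The gate foot is now roughly 46 mm high, above the blank's 42 mm top.
- **Blank:** I slid the orange blank under the gate to the yellow stop with shut fingers, without lifting it. The force rose to about 14 N when it met the stop.

**Last checks:**
- The pictures put the blank at station y of about 0 to 80 mm, within about 1 to 2 mm, with no gap at the stop.
- The seal is upright in the blue tray and the gate is open.
- The grey blanks looked unmoved and the bench items looked as they did at the start; I judged both by eye and did not measure them.
- The arm is well clear of everything.

No check failed. The arm strayed by several millimetres between rows (up to about 9 mm), which I corrected along the way.

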